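Open and pin the roll-top cabinet in the mirror studio

ROBOT

A 6-joint arm with a two-finger parallel gripper is mounted at the origin on the work surface. World frame = base frame: x ahead of the robot, y to its left, z up, the work surface at z = 0. Lengths are in m, angles in degrees, forces in N, time in s.
With the tool pointing down it reaches from about 0.375 to 0.9 m from the base axis. Payload 3.1 kg.
Tool frame: the origin (TCP) lies on the centre line of the jaws, within the pads' length; the fingertips stand 25 mm ahead of it and the grasp point (between the pads) lies 6 mm ahead of it; z points along the fingers, y is the line along which they close (so a half turn about z gives the same grasp; the last joint's range is limited). The gripper opens to 87 mm and grips with 3 to 60 N. Pads are 19 mm wide; open, the fingers measure 117 mm over their backs; the gripper's body (75 mm by 190 mm) begins 51 mm behind the grasp point.
Start: joints at [62.939, 30.224, 82.088, -0, 67.689, -10.227], TCP at [0.181, 0.598, 0.248] pointing down, gripper open.
Joint ranges: [-176.69, 176.69], [-43.24, 126.21], [12.49, 139.97], [-82, 262], [0, 151.66], [-163.58, 163.58]. Speed limits (degrees/s): [159.86, 159.86, 180, 180, 180, 180].

INTERFACE

Orientations are given as a 3x3 rotation matrix whose columns are the frame's x, y, z axes.
In Python, from rig import * gives the robot as it stands.
- The arm moves only by the tool step_arm, never from a script. Its argument "steps" is a list of rows, each a list of 7 numbers: the shift along the tool's x, y, z normalised to -1 to 1, where 1 is 0.3 m, then the turn, a rotation vector about the tool's x, y, z normalised to -1 to 1, where 1 is 45 degrees, then the gripper's target within -1 to 1 (shut at 1, half-way at 0, fully open at -1). A call has 1 to 8 rows; each row is the pose to reach, as a shift and turn from the pose commanded when the call began, along the tool's axes at that moment; what a row does not reach only later rows make up. A row lasts 1/12 s, in which the tool goes at most 41.7 mm and 7.16 degrees, less where a joint would pass 70% of its speed; a pose out of reach is approached as far as the arm can. A call with a number of a shift or a turn outside -1 to 1 is refused whole. A call with a gripper value outside its range is refused whole. The fingers move at their own pace and stop on an object; the grip force is fixed at half the most. Time passes only in rows, so rows that repeat a pose let the fingers close. It gives the time, the measured TCP pose, the force, the opening and the grip force at its end, in the units of the state.
- read_state(): the state, without advancing time (a new reading comes with each control period).
- capture(name): name is "scene" or "side" or "wrist"; returns a dict with "image" (400x640x3 uint8, red, green, blue), "vertical_fov" (degrees; the focal length in pixels is half the picture's height over the tangent of half this angle, whatever the lens; pixels are square), "cx", "cy" (the principal point, pixels), "k1" (the pictures are not rectified: a ray, as slopes to the right and down, at radius r is drawn at 1 + k1 r^2 times it, then the intrinsics apply), "world_from_camera" (4x4, takes a point from camera to world coordinates); the wrist camera has in their place "T_tool_cam" (4x4, takes a point from camera to tool coordinates, whose origin is the TCP and whose axes are the flange's). Camera axes: x right, y down, z forward; pixel columns grow to the right and rows downward; lengths in m; the calibration is good to about 2 mm. A picture is of the moment at which its call begins: read the wrist's pose just before it. There is no depth.
- hand_in(): hands the job in; it is judged then, once.
The state is a dict: "time_s": time; "joint_positions": joint angles; "qvel": joint speeds; "tau": joint torques, N m; "position": TCP position; "tcp_rot": TCP orientation; "force": force on the tool from outside, world axes, zero at the start; "moment": the same for the moment, N m; "opening": opening from 0.0 (shut) to 1.0 (fully open); "grasp_force": force on a finger pad.
Only numpy, scipy, OpenCV 4.12 (cv2) and the standard library are available. Lean on these libraries where they do the work, as an engineer would, in place of code of your own. Each camera call takes 0.05 s, during which the arm holds its last target. There are 200 camera calls.

TASK

Raise the slatted shutter of the roll-top cabinet until it stays fully open by itself and let go of it. Then take the lock pin from its wooden rest and push it fully home through the shutter's ear and the side track, so that the shutter is locked open, and let go of the pin. Leave the hammer, the vase and the bowl where they are.

Things in the scene. Friction and masses are not known exactly. Their poses are not given: they have to be found in the camera images.
- cabinet: Fixed roll-top cabinet, 330 mm deep, 303 mm wide, 205 high without pull bar. Origin on the bench under the middle of the arc; x to its rear, y to the side with the shutter's ear, z up. Two aluminium side tracks (y = 130 to 146 mm either side, outer radius 165 mm) curve in a half circle about a level axis parallel to y, 30 mm above the origin. Sill in front 52 mm high; rear half under a cowl.
- shutter (a joint): Angle of the slatted shutter round the arc's axis: 0 = shut, 1.29 rad = fully open at its stop; grows as the lead rail goes up and to the rear. Slats at 150 mm radius, 8 mm thick. The lead rail is heavy: below about 1 rad the shutter falls shut, past about 1.15 rad it tips over and rests fully open by itself. Raising takes about 5 N at the bar.
- pull_bar (a point): Middle of the shutter's round steel pull bar, 12 mm thick, 170 mm long, parallel to the cabinet's y, on a post at each end, 200 mm from the arc's axis, 38 mm clear of the slats. Shut: 192 mm in front of the axis and 55 mm above it (16 degrees up). It runs round the axis with the shutter; open: straight above the axis. The round bar can turn between gripping fingers.
- ear_hole (a point): Centre of the 15 mm hole at the outer face of the shutter's ear: a steel plate 44 mm wide, 8 mm thick, at the cabinet's +y side, hung from a strap over the track's rim. Hole axis parallel to the cabinet's y, 130 mm from the arc's axis. Shutter fully open: in line with the track's hole, straight above the arc's axis, 160 mm above the bench; ear and strap reach 45 mm higher.
- track_hole (a point): Centre (mid-thickness) of the 15 mm hole through the side track, in the dark grey 16 mm thick block at the top of its arc; axis parallel to the cabinet's y, 19 mm inward of the ear's outer face (3 mm gap between ear and track). The space behind it is free for the pin's tip.
- lock_pin: Loose pin, 0.11 kg: round steel shank 12 mm thick, 65 long (last 8 tapering to 5), collar 26 across and 6 thick, square black handle 20 x 20 mm, 74 long. Origin on the axis at the collar's face; x along the shank to the tip; handle x = -6 to -80 mm. Starts level in its rest, 60 mm up, handle free all round, sides upright. Home: collar face against the ear's outer face, tip to the cabinet's -y.
- pin_waist (a point): Point on the pin's axis, 19 mm from the collar's face towards the tip: it lies in the middle of the track's hole when the pin is home.
- pin_rest: Fixed wooden rest, 70 x 60 mm, 68 mm high, with two open-topped forks that carry the pin's shank 8 and 52 mm from the collar. The slots are 16 mm wide and 14 mm deep; lift the pin straight up out of them. Origin: on the bench, below the pin's origin; x axis along the pin.
- hammer: Bystander: a loose hammer about 250 mm long lying on the bench to the right of the robot. Not to be disturbed.
- vase: Bystander: glass vase 160 mm high, 90 mm across; origin under its foot. Not to be disturbed.
- bowl: Bystander: ceramic bowl 110 mm across, 50 mm high; origin under its foot. Not to be disturbed.
There are look-alikes about, which are no part of the job. Leave any orange look-alike of the lock_pin alone.

How it is judged:
By the outcome, as a careful person would: the job done as asked, in the order asked, and still so for the second after the job is handed in, with the robot touching nothing.
It also fails if it takes over 64 s, if anything falls off the work surface, if the arm or the gripper's body presses on something with over 40 N, if the wrist force passes 120 N, or if a joint passes its speed limit or range.

## Working session

There is one attempt and no reset: what is moved stays moved. The work goes in short steps, Python scripts to look and compute and a tool call to move; the robot and the scene stay as the last step left them, time stands still between calls to the robot, and variables do not carry over. Pictures are saved under pics/ and viewed, at most 10 in all, crops included, and the job is handed in when it is done.

Besides the shell and the picture viewer there is one more tool, called after "Request:" as name(argument=value, ...), one argument or row to a line, values as JSON. step_arm: Moves the arm, as the interface text tells. Scaled input: -1 to 1 covers 0.3 m each way for a shift and 45 degrees each way for a turn. Its arguments: {"type":"object","properties":{"steps":{"type":"array"}},"required":["steps"]}

```bash
mkdir -p pics; ls; python3 - <<'E'
from rig import *
import cv2,numpy as np
s=read_state();print(s['position'],s['tcp_rot'],s['time_s'])
ims=[]
for n in('scene','side','wrist'):
    c=capture(n);cv2.imwrite(f'pics/{n}0.png',c['image'][:,:,::-1])
    print(n,{k:np.round(v,4).tolist() for k,v in c.items() if k!='image'})
E
```

```text
pics
[0.18066769 0.597629   0.24658679] [[-9.57140123e-01  2.89623706e-01 -9.45737614e-04]
 [ 2.89625024e-01  9.57138353e-01 -1.87594811e-03]
 [ 3.61882696e-04 -2.06945449e-03 -9.99997793e-01]] 0.0
scene {'vertical_fov': 49.3755, 'cx': 319.0968, 'cy': 203.2913, 'k1': 0.0114, 'world_from_camera': [[-0.7957, 0.4143, -0.4418, 1.207], [0.6056, 0.5322, -0.5917, 0.9398], [-0.01, -0.7383, -0.6743, 1.1672], [0.0, 0.0, 0.0, 1.0]]}
side {'vertical_fov': 52.2458, 'cx': 317.0057, 'cy': 206.0747, 'k1': -0.0311, 'world_from_camera': [[0.9961, -0.0678, 0.057, 0.4322], [-0.0882, -0.7001, 0.7086, -0.8357], [-0.0081, -0.7108, -0.7033, 0.924], [0.0, 0.0, 0.0, 1.0]]}
wrist {'vertical_fov': 65.2214, 'cx': 318.2883, 'cy': 200.6376, 'k1': -0.0037, 'T_tool_cam': [[0.0007, -0.965, -0.2623, 0.0722], [1.0, 0.0008, -0.0004, -0.0013], [0.0006, -0.2623, 0.965, -0.1373], [0.0, 0.0, 0.0, 1.0]]}
```

View pics/scene0.png

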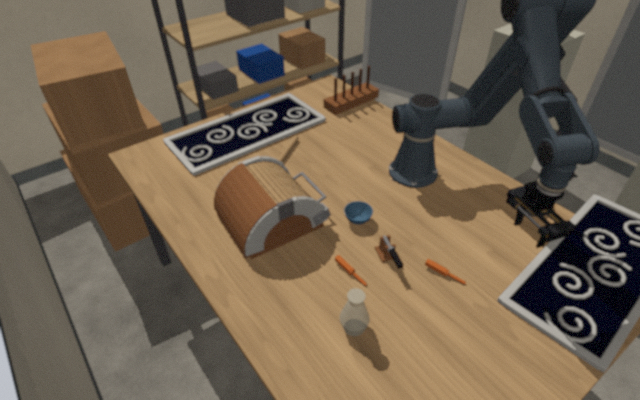

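View pics/side0.png

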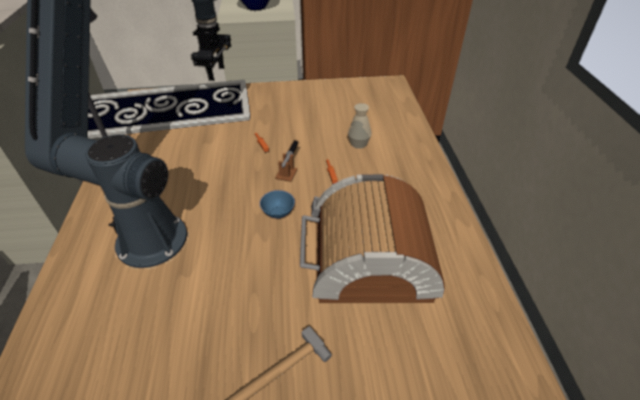

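The scene view shows the cabinet at about (270,205) and the pin in its rest at (390,250). In the side view they are at (375,240) and (288,155). The vase, bowl, hammer and orange look-alikes are all visible. I'll zoom in on both views.

```bash
cat > h.py <<'E'
from rig import *
import cv2,numpy as np
def intr(c):
    f=200/np.tan(np.radians(c['vertical_fov']/2));return f,c['cx'],c['cy'],c['k1']
def ray(c,uv,T=None):
    T=c['world_from_camera'] if T is None else T
    f,cx,cy,k=intr(c);d=np.array([(uv[0]-cx)/f,(uv[1]-cy)/f]);s=d.copy()
    for _ in range(10): s=d/(1+k*(s@s))
    v=T[:3,:3]@np.array([s[0],s[1],1]);return T[:3,3],v/np.linalg.norm(v)
def plane(c,uv,z,T=None):
    o,v=ray(c,uv,T);return o+v*(z-o[2])/v[2]
def tri(rs):
    A=sum(np.eye(3)-np.outer(v,v) for o,v in rs);b=sum((np.eye(3)-np.outer(v,v))@o for o,v in rs)
    p=np.linalg.solve(A,b);return p,[np.linalg.norm(np.cross(p-o,v)) for o,v in rs]
def proj(c,p,T=None):
    T=c['world_from_camera'] if T is None else T
    f,cx,cy,k=intr(c);q=np.linalg.inv(T)@np.append(p,1);s=q[:2]/q[2];s=s*(1+k*(s@s));return f*s+[cx,cy]
def wristT(c,s):
    T=np.eye(4);T[:3,:3]=s['tcp_rot'];T[:3,3]=s['position'];return T@c['T_tool_cam']
E
python3 - <<'E'
import cv2,numpy as np
a=cv2.imread('pics/scene0.png')[145:295,205:405];b=cv2.imread('pics/side0.png')[130:310,250:450]
cv2.imwrite('pics/z1.png',cv2.resize(a,None,fx=4,fy=4,interpolation=cv2.INTER_CUBIC))
cv2.imwrite('pics/z2.png',cv2.resize(b[:150],None,fx=4,fy=4,interpolation=cv2.INTER_CUBIC))
E
```

```text
(no output)
```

View pics/z1.png

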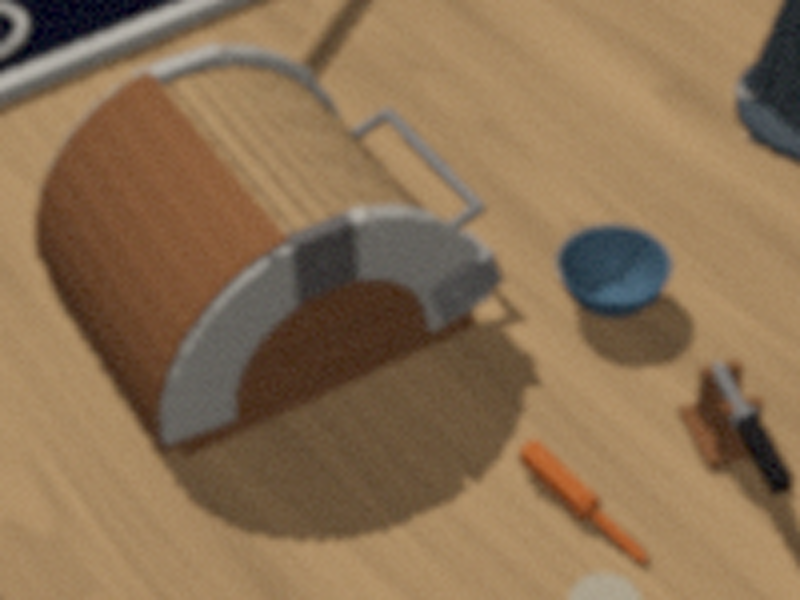

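View pics/z2.png

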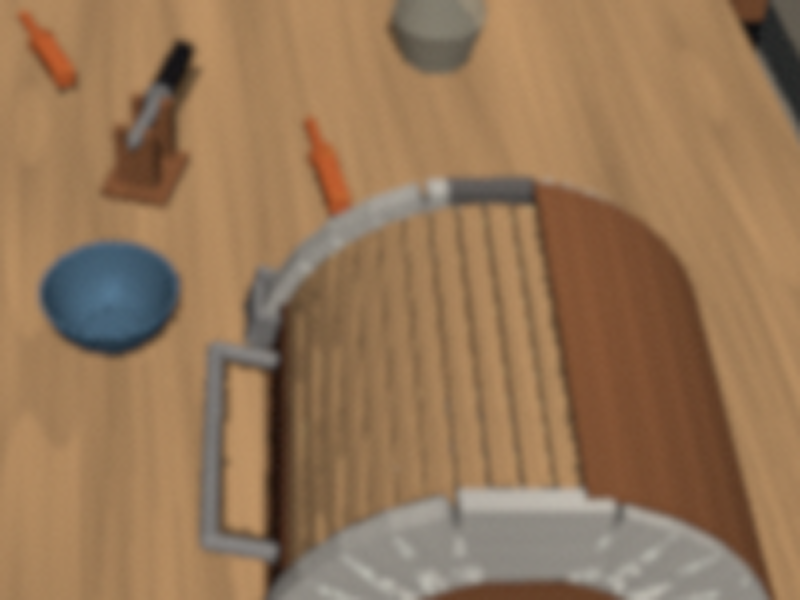

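The scene crop shows the bar corners at full-image (302,174) and (324.5,197), the pin tip at (385,237.5) and the handle end at (400.5,265). In the side crop the bar corners are at (303.5,218) and (302.5,266), and the pin runs from (283.5,165) to (295.5,142). Next step is triangulating these.

```bash
python3 - <<'E'
from h import *
a=capture('scene');b=capture('side')
P={}
for n,u,v in [('A',(302,174.3),(302.5,265.75)),('B',(324.5,197),(303.5,218)),('tip',(385,237.5),(283.5,165)),('collar',(391.2,248),(290.5,152.5)),('end',(400,265),(295.5,142.5))]:
    p,r=tri([ray(a,u),ray(b,v)]);P[n]=p;print(n,p.round(4),np.round(r,4), plane(a,u,.06).round(4) if n in('tip','collar','end') else '')
d=P['B']-P['A'];print(np.linalg.norm(d))
y=d/np.linalg.norm(d);yaw=np.degrees(np.arctan2(-y[0],y[1]));print('yaw',yaw)
Y=np.radians(yaw);x=np.array([np.cos(Y),np.sin(Y),0]);o=(P['A']+P['B'])/2+.192*x;o[2]=0;print('origin',o)
# check with cabinet points: block top corners, drawn in pixels
yv=np.array([-np.sin(Y),np.cos(Y),0])
def C(X,Yy,Z): return o+X*x+Yy*yv+[0,0,Z]
for n,q in [('top outer +y',C(0,.146,.195)),('top inner +y',C(0,.13,.195)),('rear foot +y outer',C(.165,.146,.03)),('-y top outer',C(0,-.146,.195)),('rear -y',C(.165,-.146,.03))]:
    pa=proj(a,q);pb=proj(b,q);print(n,((pa-[205,145])*4).round(),((pb-[250,130])*4).round())
p=P['tip']-P['end'];print('pin len',np.linalg.norm(p),'yaw',np.degrees(np.arctan2(p[1],p[0])))
# black-handle & bowl, vase
print('bowl',plane(a,(205+615/4,145+300/4),.0), 'vase', plane(a,(355,330),0),plane(b,(250+437/4,130+65/4),0))
E
```

```text
A [ 0.4435 -0.196   0.0772] [0.001 0.001] 
B [ 0.4576 -0.0297  0.0799] [0.0003 0.0003] 
tip [0.4065 0.2463 0.0564] [0.0011 0.0011] [0.4078 0.2486 0.06  ]
collar [0.432  0.3005 0.0667] [0.0021 0.0021] [0.4249 0.2967 0.06  ]
end [0.4538 0.3667 0.0588] [0.0004 0.0004] [0.4541 0.3674 0.06  ]
0.16693287922147015
yaw -4.838309704450592
origin [ 0.64190452 -0.12905135  0.        ]
top outer +y [324. 230.] [487. 169.]
top inner +y [315. 219.] [490. 184.]
rear foot +y outer [168. 443.] [684. 334.]
-y top outer [172.  54.] [539. 502.]
rear -y [ 37. 249.] [768. 661.]
pin len 0.12936959325860356 yaw -111.45774778361451
bowl [0.38016227 0.08372322 0.        ] vase [0.699591   0.43234737 0.        ] [0.69446079 0.40011315 0.        ]
```

```bash
cat >> h.py <<'E'
from scipy.spatial.transform import Rotation as Ro
yaw=np.radians(-4.84);xc=np.array([np.cos(yaw),np.sin(yaw),0]);yc=np.array([-np.sin(yaw),np.cos(yaw),0]);zc=np.array([0,0,1.])
O=np.array([.6419,-.1291,0])
def Rt(pitch,az=yaw):
    "tool closing-plane azimuth az, z pointing pitch deg below level"
    p=np.radians(pitch);x=np.array([np.cos(az),np.sin(az),0]);z=np.cos(p)*x-np.sin(p)*zc;y=np.sin(p)*x+np.cos(p)*zc
    return np.stack([np.cross(y,z),y,z],1)
def row(pos,R,p0=None,R0=None):
    s=read_state();p0=s['position'] if p0 is None else p0;R0=np.array(s['tcp_rot']) if R0 is None else R0
    d=R0.T@(np.array(pos)-p0)/.3;r=Ro.from_matrix(R0.T@R).as_rotvec(degrees=True)
    print(np.round(d,3).tolist(),np.round(r/45,3).tolist(),'mm',np.round(np.linalg.norm(d)*300),'deg',np.round(np.linalg.norm(r)))
E
python3 - <<'E'
from h import *
row([.41,.33,.27],Rt(90,np.radians(33)))
E
```

```text
[-0.99, -0.634, -0.076] [-0.001, 0.0, 0.893] mm 353.0 deg 40.0
```

Request:
step_arm(
  steps=[
    [-0.99, -0.63, -0.07, 0, 0, 0.89, 0],
    [-0.99, -0.63, -0.07, 0, 0, 0.89, 0],
    [-0.99, -0.63, -0.07, 0, 0, 0.89, 0],
    [-0.99, -0.63, -0.07, 0, 0, 0.89, 0],
    [-0.99, -0.63, -0.07, 0, 0, 0.89, 0],
    [-0.99, -0.63, -0.07, 0, 0, 0.89, 0],
    [-0.99, -0.63, -0.07, 0, 0, 0.89, 0],
    [-0.99, -0.63, -0.07, 0, 0, 0.89, 0],
  ],
)

```text
time_s: 0.92
position: [0.3988, 0.3442, 0.2676]
tcp_rot: [[-0.546, 0.838, 0.0], [0.838, 0.546, 0.0], [-0.0, 0.0, -1.0]]
force: [0.0, -0.1, 0.2]
opening: 0.527
grasp_force: 0.0
```

```bash
python3 - <<'E'
from h import *
s=read_state();c=capture('wrist');T=wristT(c,s);print(s['position'],s['time_s'],s['joint_positions'])
cv2.imwrite('pics/w1.png',c['image'][:,:,::-1])
for q in ([.4065,.2463,.06],[.428,.2985,.06],[.4538,.3667,.06]): print(proj(c,q,T))
row([.43,.0,.27],Rt(80,np.radians(-4.84)))
E
```

```text
[0.39882416 0.34424027 0.26762581] 0.9167 [ 2.86359121e+01  2.12259826e+01  9.47663781e+01  9.79349449e-05
  6.39962725e+01 -4.48131757e+00]
[280.12734814 251.80792463]
[319.02152231 226.66432778]
[370.98506172 190.93051565]
[-0.995, -0.543, -0.001] [-0.208, -0.066, 0.836] mm 340.0 deg 39.0
```

View pics/w1.png

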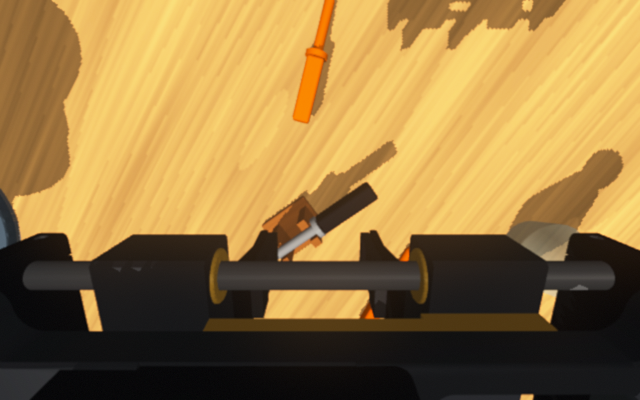

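The wrist view matches the triangulated pin: its handle runs from the collar at (319,227) to about (370,190). Next is the shutter.

Request:
step_arm(
  steps=[
    [-0.99, -0.54, 0, -0.2, -0.07, 0.84, 0],
    [-0.99, -0.54, 0, -0.2, -0.07, 0.84, 0],
    [-0.99, -0.54, 0, -0.2, -0.07, 0.84, 0],
    [-0.99, -0.54, 0, -0.2, -0.07, 0.84, 0],
    [-0.99, -0.54, 0, -0.2, -0.07, 0.84, 0],
    [-0.99, -0.54, 0, -0.2, -0.07, 0.84, 0],
    [-0.99, -0.54, 0, -0.2, -0.07, 0.84, 0],
    [-0.99, -0.54, 0, -0.2, -0.07, 0.84, 0],
  ],
)

```text
time_s: 1.63
position: [0.4236, 0.0122, 0.2677]
tcp_rot: [[0.083, 0.983, 0.163], [0.997, -0.081, -0.014], [-0.001, 0.163, -0.987]]
force: [0.0, 0.0, -0.1]
opening: 0.499
grasp_force: 0.0
```

```bash
python3 - <<'E'
from h import *
R=Rt(45);bar=np.array([.4505,-.113,.083]);row(bar-.096*R[:,2],R)
E
```

```text
[-0.408, -0.165, 0.368] [-0.791, 0.0, 0.003] mm 172.0 deg 36.0
```

Request:
step_arm(
  steps=[
    [-0.41, -0.165, 0.37, -0.79, 0, 0, 0],
    [-0.41, -0.165, 0.37, -0.79, 0, 0, 0],
    [-0.41, -0.165, 0.37, -0.79, 0, 0, 0],
    [-0.41, -0.165, 0.37, -0.79, 0, 0, 0],
    [-0.41, -0.165, 0.37, -0.79, 0, 0, 0],
    [-0.41, -0.165, 0.37, -0.79, 0, 0, 0],
    [-0.41, -0.165, 0.37, -0.79, 0, 0, 0],
  ],
)

```text
time_s: 2.22
position: [0.4161, -0.0188, 0.2042]
tcp_rot: [[0.006, 0.889, 0.458], [0.994, -0.056, 0.096], [0.111, 0.455, -0.884]]
force: [0.1, -0.3, -0.2]
opening: 0.503
grasp_force: 0.0
```

```bash
python3 - <<'E'
from h import *
R=Rt(45);bar=np.array([.4505,-.113,.083]);row(bar-.006*R[:,2],R)
s=read_state();c=capture('wrist');T=wristT(c,s);print(s['joint_positions'])
cv2.imwrite('pics/w2.png',c['image'][:,:,::-1])
for k in (-.085,0,.085): print(proj(c,bar+k*yc,T))
E
```

```text
[-0.354, -0.07, 0.361] [-0.4, -0.174, -0.003] mm 153.0 deg 20.0
[-31.43197684  14.87228572 132.02386176  58.41724234  22.12550362
 -82.45625015]
[297.24062295 397.38709125]
[298.22028663 314.20898092]
[299.29180804 224.17329017]
```

View pics/w2.png

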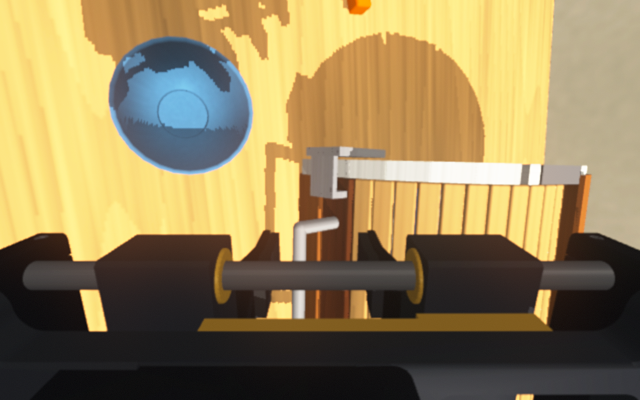

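The bar's near corner is at (300,226), within 2 px of the prediction at (299,224). The wrist is close to a joint limit at this tilt, so I'll fit quick kinematics to pick a tilt that works.

```bash
cat > kin.py <<'E'
from h import *
from scipy.optimize import least_squares
def fk(q,P):
    a,L2,L3,h,L6,d=P
    E=lambda ax,v:Ro.from_euler(ax,v,degrees=True).as_matrix()
    R=E('z',q[0])@E('y',q[1]); p=E('z',q[0])@np.array([a,d,h])+R@[0,0,L2]
    R=R@E('y',q[2]);p=p+R@[0,0,L3]
    R=R@E('z',q[3])@E('y',q[4]);p=p+R@[0,0,L6]
    R=R@E('z',q[5]);return p,R
E
python3 - <<'E'
from kin import *
s=read_state()
S=[([62.939,30.224,82.088,0,67.689,-10.227],[.18067,.59763,.24659]),([28.636,21.226,94.7664,0,63.996,-4.481],[.39882,.34424,.26763]),(s['joint_positions'],s['position'])]
r=least_squares(lambda P:np.concatenate([fk(q,P)[0]-p for q,p in S]),[0,.4,.4,.2,.3,.1])
print(r.x.round(4),r.fun.round(4))
print(fk(s['joint_positions'],r.x)[1].round(3));print(np.array(s['tcp_rot']).round(3))
E
```

```text
[-0.1105  0.8143  0.3488 -0.0796  0.2478  0.1145] [ 0.0003  0.0084 -0.0028 -0.0168 -0.0052  0.0112  0.0045 -0.011  -0.0084]
[[-0.89   0.005  0.456]
 [ 0.056  0.994  0.097]
 [-0.453  0.112 -0.884]]
[[ 0.005  0.89   0.456]
 [ 0.994 -0.056  0.097]
 [ 0.112  0.453 -0.884]]
```

```bash
python3 - <<'E'
from h import *
R=Rt(70);bar=np.array([.4505,-.113,.083]);row(bar-.086*R[:,2],R)
E
```

```text
[-0.319, -0.024, 0.095] [0.152, -0.171, 0.035] mm 100.0 deg 10.0
```

Request:
step_arm(
  steps=[
    [-0.32, -0.02, 0.095, 0.15, -0.17, 0.03, 0.3],
    [-0.32, -0.02, 0.095, 0.15, -0.17, 0.03, 0.3],
    [-0.32, -0.02, 0.095, 0.15, -0.17, 0.03, 0.3],
    [-0.32, -0.02, 0.095, 0.15, -0.17, 0.03, 0.3],
    [-0.32, -0.02, 0.095, 0.15, -0.17, 0.03, 0.3],
    [-0.32, -0.02, 0.095, 0.15, -0.17, 0.03, 0.3],
  ],
)

```text
time_s: 2.77
position: [0.4231, -0.1107, 0.1654]
tcp_rot: [[0.082, 0.936, 0.342], [0.997, -0.077, -0.028], [-0.0, 0.343, -0.939]]
force: [-0.8, 0.6, -0.6]
opening: 0.354
grasp_force: 0.0
```

```bash
python3 - <<'E'
from kin import *
s=read_state();print(s['joint_positions'],s['position'])
R=Rt(70);bar=np.array([.4505,-.113,.083]);row(bar-.006*R[:,2],R)
E
```

```text
[-36.32138506  21.38191449 126.72217349  35.89221881  17.84022256
 -64.59546306] [ 0.42305092 -0.1107168   0.16543912]
[0.0, -0.008, 0.27] [0.001, -0.001, 0.003] mm 81.0 deg 0.0
```

Request:
step_arm(
  steps=[
    [0, -0.01, 0.1, 0, 0, 0, 0.3],
    [0, -0.01, 0.19, 0, 0, 0, 0.3],
    [0, -0.01, 0.27, 0, 0, 0, 0.3],
    [0, -0.01, 0.27, 0, 0, 0, 0.3],
    [0, -0.01, 0.27, 0, 0, 0, 0.3],
  ],
)

```text
time_s: 3.18
position: [0.4479, -0.1114, 0.0879]
tcp_rot: [[0.08, 0.936, 0.342], [0.997, -0.075, -0.028], [-0.0, 0.343, -0.939]]
force: [0.5, -0.2, 0.1]
opening: 0.351
grasp_force: 0.0
```

```bash
python3 - <<'E'
from kin import *
s=read_state();print(s['joint_positions'],s['position'],s['force'])
R=Rt(70);bar=np.array([.4505,-.113,.083]);row(bar-.006*R[:,2],R)
E
```

```text
[ -34.01880036   34.47183368  126.90439966   84.31374697    9.74772674
 -112.13955081] [ 0.44791756 -0.11141006  0.08788138] [ 0.51376679 -0.22243278  0.12007263]
[-0.005, 0.003, -0.002] [0.001, -0.002, 0.005] mm 2.0 deg 0.0
```

Request:
step_arm(
  steps=[
    [0, 0, 0, 0, 0, 0, 1],
    [0, 0, 0, 0, 0, 0, 1],
    [0, 0, 0, 0, 0, 0, 1],
    [0, 0, 0, 0, 0, 0, 1],
  ],
)

```text
time_s: 3.52
position: [0.4481, -0.1124, 0.0894]
tcp_rot: [[0.08, 0.936, 0.344], [0.997, -0.075, -0.029], [-0.001, 0.345, -0.939]]
force: [3.6, 1.4, 1.8]
opening: 0.13
grasp_force: 12.3
```

```bash
python3 - <<'E'
from h import *
s=read_state();print(s['opening']*87,s['position'],s['force'])
R0=np.array(s['tcp_rot']);b0=s['position']+.006*R0[:,2];print('bar',b0)
# arc: axis at x = O along xc, z .03
rel=b0-O-[0,0,.03];print('rel',rel@xc,rel@yc,rel[2],np.hypot(rel@xc,rel[2]),np.degrees(np.arctan2(rel[2],-rel@xc)))
for al in range(16,91,8):
    a=np.radians(al);p=O+[0,0,.03]+xc*(-.2*np.cos(a))+zc*.2*np.sin(a)+yc*(rel@yc)
    pt=70+max(0,al-40)*.3
    R=Rt(pt);print(al,end=' ');row(p-.006*R[:,2],R)
E
```

```text
11.350601531855315 [ 0.44811286 -0.11239104  0.0894365 ] [3.5885672  1.38069829 1.75390617]
bar [ 0.45017717 -0.11256507  0.08380549]
rel -0.19243429866803424 0.0002996427029576753 0.053805487352617046 0.19981488876735598 15.621228893127451
16 [-0.0, 0.002, -0.004] [0.004, -0.0, 0.006] mm 1.0 deg 0.0
24 [-0.0, 0.062, -0.075] [0.004, -0.0, 0.006] mm 29.0 deg 0.0
32 [-0.001, 0.132, -0.137] [0.004, -0.0, 0.006] mm 57.0 deg 0.0
40 [-0.001, 0.209, -0.189] [0.004, -0.0, 0.006] mm 84.0 deg 0.0
48 [-0.001, 0.293, -0.229] [0.058, -0.0, 0.006] mm 112.0 deg 3.0
56 [-0.002, 0.383, -0.258] [0.111, 0.0, 0.006] mm 138.0 deg 5.0
64 [-0.002, 0.475, -0.273] [0.164, 0.0, 0.006] mm 164.0 deg 7.0
72 [-0.003, 0.569, -0.276] [0.218, 0.0, 0.006] mm 190.0 deg 10.0
80 [-0.003, 0.662, -0.266] [0.271, 0.0, 0.006] mm 214.0 deg 12.0
88 [-0.003, 0.753, -0.243] [0.324, 0.001, 0.006] mm 237.0 deg 15.0
```

Gripped at 11.4 mm, and the bar sits on the modelled arc. Raising it now.

Request:
step_arm(
  steps=[
    [0, 0.03, -0.04, 0, 0, 0, 1],
    [0, 0.062, -0.075, 0, 0, 0, 1],
    [0, 0.096, -0.107, 0, 0, 0, 1],
    [0, 0.132, -0.137, 0, 0, 0, 1],
    [0, 0.17, -0.164, 0, 0, 0, 1],
    [0, 0.209, -0.189, 0, 0, 0, 1],
    [0, 0.25, -0.21, 0.03, 0, 0, 1],
    [0, 0.293, -0.229, 0.06, 0, 0, 1],
  ],
)

```text
time_s: 4.18
position: [0.5038, -0.1174, 0.1836]
tcp_rot: [[0.081, 0.953, 0.292], [0.997, -0.076, -0.026], [-0.003, 0.293, -0.956]]
force: [-0.4, -2.4, -6.6]
opening: 0.128
grasp_force: 30.0
```

```bash
cat > arc.py <<'E'
from h import *
s=read_state();print(s['joint_positions'].round(1),s['force'].round(1))
R0=np.array(s['tcp_rot']);b0=s['position']+.006*R0[:,2]
rel=b0-O-[0,0,.03];print('rel',rel@yc,np.hypot(rel@xc,rel[2]),np.degrees(np.arctan2(rel[2],-rel@xc)))
for al in list(range(32,91,8))+[90]:
    a=np.radians(al);p=O+[0,0,.03]+xc*(-.2*np.cos(a))+zc*.2*np.sin(a)+yc*(rel@yc)
    R=Rt(70+max(0,al-40)*.3);print(al,end=' ');row(p-.006*R[:,2],R)
E
python3 arc.py
```

```text
[-29.4  23.4 112.9  14.4  28.8 -36.5] [-0.4 -2.4 -6.6]
rel -2.81813834715765e-05 0.20150467414814405 47.215749218997495
32 [0.001, -0.146, 0.102] [-0.066, 0.002, 0.005] mm 53.0 deg 3.0
40 [0.0, -0.072, 0.046] [-0.066, 0.002, 0.005] mm 26.0 deg 3.0
48 [-0.0, 0.01, 0.001] [-0.012, 0.002, 0.005] mm 3.0 deg 1.0
56 [-0.0, 0.098, -0.033] [0.041, 0.002, 0.005] mm 31.0 deg 2.0
64 [-0.001, 0.189, -0.053] [0.094, 0.002, 0.005] mm 59.0 deg 4.0
72 [-0.001, 0.283, -0.061] [0.148, 0.002, 0.005] mm 87.0 deg 7.0
80 [-0.002, 0.377, -0.056] [0.201, 0.002, 0.005] mm 114.0 deg 9.0
88 [-0.002, 0.469, -0.038] [0.254, 0.002, 0.005] mm 141.0 deg 11.0
90 [-0.002, 0.491, -0.032] [0.268, 0.002, 0.005] mm 148.0 deg 12.0
```

Request:
step_arm(
  steps=[
    [0, 0.055, -0.017, 0.02, 0, 0, 1],
    [0, 0.115, -0.038, 0.05, 0, 0, 1],
    [0, 0.175, -0.051, 0.09, 0, 0, 1],
    [0, 0.235, -0.059, 0.12, 0, 0, 1],
    [0, 0.295, -0.061, 0.155, 0, 0, 1],
    [0, 0.355, -0.058, 0.19, 0, 0, 1],
    [0, 0.415, -0.05, 0.22, 0, 0, 1],
    [0, 0.469, -0.038, 0.25, 0, 0, 1],
  ],
)

```text
time_s: 4.85
position: [0.6363, -0.1295, 0.2376]
tcp_rot: [[0.082, 0.991, 0.104], [0.997, -0.081, -0.014], [-0.006, 0.105, -0.994]]
force: [-1.3, -3.2, -0.5]
opening: 0.125
grasp_force: 30.0
```

```bash
python3 arc.py
```

```text
[-22.   30.6  83.5   1.7  60.1 -18.1] [-1.3 -3.2 -0.5]
rel -0.000943513194138363 0.20167061153270513 88.61314587443351
32 [0.003, -0.584, 0.26] [-0.311, 0.006, 0.005] mm 192.0 deg 14.0
40 [0.002, -0.522, 0.191] [-0.311, 0.006, 0.005] mm 167.0 deg 14.0
48 [0.002, -0.45, 0.131] [-0.258, 0.006, 0.004] mm 141.0 deg 12.0
56 [0.001, -0.37, 0.082] [-0.204, 0.006, 0.004] mm 114.0 deg 9.0
64 [0.001, -0.284, 0.044] [-0.151, 0.007, 0.004] mm 86.0 deg 7.0
72 [0.001, -0.194, 0.018] [-0.098, 0.007, 0.004] mm 59.0 deg 4.0
80 [0.0, -0.101, 0.005] [-0.044, 0.007, 0.004] mm 30.0 deg 2.0
88 [-0.0, -0.007, 0.005] [0.009, 0.007, 0.004] mm 3.0 deg 1.0
90 [-0.0, 0.016, 0.007] [0.022, 0.007, 0.004] mm 5.0 deg 1.0
```

Request:
step_arm(
  steps=[
    [0, 0.01, 0.003, 0, 0, 0, 1],
    [0, 0.025, 0.007, 0, 0, 0, 1],
    [0, 0.025, 0.007, 0, 0, 0, 1],
    [0, 0.02, 0.005, 0, 0, 0, 0.1],
    [0, 0.02, 0.005, 0, 0, 0, 0.1],
    [0, 0.02, 0.005, 0, 0, 0, 0.1],
    [0, 0.02, -0.1, 0, 0, 0, 0.1],
    [0, 0.02, -0.23, 0, 0, 0, 0.1],
  ],
)

```text
time_s: 5.52
position: [0.6333, -0.1268, 0.3017]
tcp_rot: [[0.081, 0.992, 0.098], [0.997, -0.081, -0.006], [0.001, 0.098, -0.995]]
force: [0.7, -0.1, -0.1]
opening: 0.406
grasp_force: 0.0
```

```bash
python3 - <<'E'
from h import *
s=read_state();print(s['position'],s['force'])
a=capture('scene');b=capture('side');w=capture('wrist')
ca=a['image'][130:280,205:405,::-1];cb=b['image'][130:280,250:450,::-1]
cv2.imwrite('pics/o1.png',np.hstack([cv2.resize(i,(400,300),interpolation=cv2.INTER_CUBIC) for i in(ca,cb)]))
for k in(-.085,.085):
    q=O+[0,0,.23]+k*yc;print((proj(a,q)-[205,130])*2,(proj(b,q)-[250,130])*2+[400,0])
E
```

```text
[ 0.63332928 -0.12681831  0.30173028] [ 0.68214926 -0.1126151  -0.05501916]
[98.31823583 58.28748217] [666.18851996 190.42128235]
[143.18852761 109.11297693] [650.64403613  94.2343293 ]
```

View pics/o1.png

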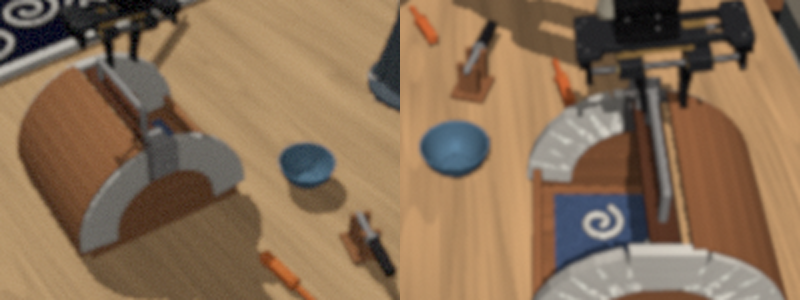

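The shutter is open: the bar is upright over the arc in both views, at crop (100,63)-(148,115) and (650,90)-(664,215). Moving on to the pin.

```bash
python3 - <<'E'
from h import *
row([.52,.10,.31],Rt(90,np.radians(-13)))
row([.416,.270,.21],Rt(90,np.radians(-21)),np.array([.52,.10,.31]),Rt(90,np.radians(-13)))
E
```

```text
[0.727, -0.449, -0.057] [0.147, -0.006, 0.186] mm 257.0 deg 11.0
[0.474, -0.465, 0.333] [-0.0, -0.0, 0.178] mm 223.0 deg 8.0
```

Request:
step_arm(
  steps=[
    [0.73, -0.45, -0.06, 0.15, 0, 0.19, 0],
    [0.73, -0.45, -0.06, 0.15, 0, 0.19, 0],
    [0.73, -0.45, -0.06, 0.15, 0, 0.19, 0],
    [0.73, -0.45, -0.06, 0.15, 0, 0.19, 0],
    [0.73, -0.45, -0.06, 0.15, 0, 0.19, 0],
    [0.73, -0.45, -0.06, 0.15, 0, 0.19, 0],
    [0.73, -0.45, -0.06, 0.15, 0, 0.19, 0],
    [0.73, -0.45, -0.06, 0.15, 0, 0.19, 0],
  ],
)

```text
time_s: 6.33
position: [0.5153, 0.1041, 0.3076]
tcp_rot: [[0.224, 0.975, -0.012], [0.975, -0.223, 0.008], [0.006, -0.014, -1.0]]
force: [1.3, -0.8, -0.1]
opening: 0.501
grasp_force: 0.0
```

Request:
step_arm(
  steps=[
    [0.47, -0.46, 0.33, 0, 0, 0.18, 0],
    [0.47, -0.46, 0.33, 0, 0, 0.18, 0],
    [0.47, -0.46, 0.33, 0, 0, 0.18, 0],
    [0.47, -0.46, 0.33, 0, 0, 0.18, 0],
    [0.47, -0.46, 0.33, 0, 0, 0.18, 0],
    [0.47, -0.46, 0.33, 0, 0, 0.18, 0],
    [0.47, -0.46, 0.33, 0, 0, 0.18, 0],
    [0.47, -0.46, 0.33, 0, 0, 0.18, 0],
  ],
)

```text
time_s: 7.0
position: [0.4156, 0.2706, 0.2114]
tcp_rot: [[0.362, 0.932, -0.009], [0.932, -0.362, 0.007], [0.003, -0.011, -1.0]]
force: [0.7, -0.1, -0.8]
opening: 0.495
grasp_force: 0.0
```

```bash
python3 - <<'E'
from h import *
s=read_state();c=capture('wrist');T=wristT(c,s);print(s['position'],s['joint_positions'].round(1))
np.save('T.npy',T)
cv2.imwrite('pics/w3.png',c['image'][:,:,::-1])
E
```

```text
[0.41556441 0.2705824  0.21136871] [ 19.8  23.4 102.4   0.7  54.5  40.6]
```

View pics/w3.png

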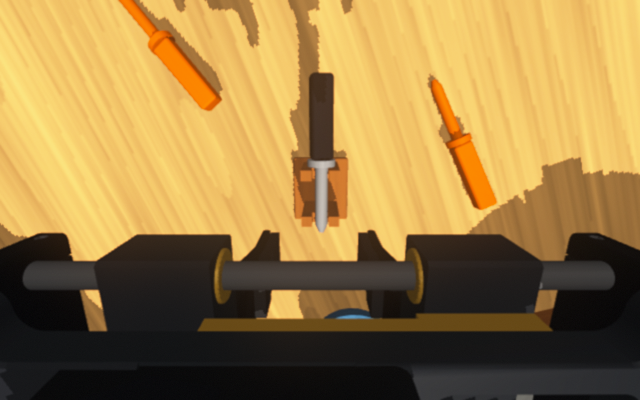

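The pin is in clear view: tip at (321,230), collar at (321,162), handle end at (322,73). I'll measure its axis with a mask.

```bash
python3 - <<'E'
from h import *
im=cv2.imread('pics/w3.png');T=np.load('T.npy');c=capture('wrist')
m=(im.max(2)<75).astype(np.uint8);m[:, :295]=0;m[:,350:]=0;m[170:]=0;m[:60]=0
n,l,st,ce=cv2.connectedComponentsWithStats(m);i=1+st[1:,4].argmax();print(st[i])
for r in(85,120,150): 
    x=np.where(l[r]==i)[0];print(r,x.min(),x.max())
x0,y0,w,h,_=st[i]
ys,xs=np.where(l==i);k=np.polyfit(ys,xs,1);f=lambda y:np.polyval(k,y)
# shank: bright grey columns
g=im[175:222,300:345];sat=g.max(2).astype(int)-g.min(2);v=g.max(2)
for r in(180,200,215):
    q=im[r,300:345];print(r,300+np.where((q.max(1).astype(int)-q.min(1)<30)&(q.max(1)>100))[0])
end=plane(c,(f(y0),y0),.07,T);front=plane(c,(f(y0+h),y0+h),.07,T)
tip=plane(c,(321,230),.06,T);col=plane(c,(321,162),.065,T)
print(end,front,np.linalg.norm(end-front),'tip',tip,'col',col)
d=end-tip;print('az',np.degrees(np.arctan2(d[1],d[0])),np.linalg.norm(d[:2]))
d=end-front;print('az handle',np.degrees(np.arctan2(d[1],d[0])))
E
```

```text
[ 310   74   23   86 1863]
85 310 331
120 310 331
150 310 331
180 [316 317 318 319 320 321 322 323 324 325 326]
200 [316 317 318 319 320 321 322 323 324 325 326]
215 [316 317 318 319 320 321 322 323 324 325 326]
[0.452854   0.36786252 0.07      ] [0.42757486 0.30071367 0.07      ] 0.07174959056950604 tip [0.40249071 0.23521043 0.06      ] col [0.42680465 0.29833457 0.065     ]
az 69.21000842078884 0.14189093949910853
az handle 69.3704422119428
```

```bash
python3 - <<'E'
from h import *
R=Rt(90,np.radians(-20.7))
row([.441,.3358,.10],R)
row([.441,.3358,.066],R)
E
```

```text
[0.232, -0.001, 0.376] [-0.012, -0.007, -0.015] mm 132.0 deg 1.0
[0.231, 0.0, 0.489] [-0.012, -0.007, -0.015] mm 162.0 deg 1.0
```

Request:
step_arm(
  steps=[
    [0.231, 0, 0.1, -0.012, -0.007, -0.015, 0],
    [0.231, 0, 0.2, -0.012, -0.007, -0.015, 0],
    [0.231, 0, 0.3, -0.012, -0.007, -0.015, 0],
    [0.231, 0, 0.4, -0.012, -0.007, -0.015, 0],
    [0.231, 0, 0.489, -0.012, -0.007, -0.015, 0],
    [0.231, 0, 0.489, -0.012, -0.007, -0.015, 0],
    [0.231, 0, 0.489, -0.012, -0.007, -0.015, 0],
  ],
)

```text
time_s: 7.68
position: [0.4394, 0.3355, 0.065]
tcp_rot: [[0.354, 0.935, -0.004], [0.935, -0.354, -0.001], [-0.002, -0.003, -1.0]]
force: [0.7, 0.6, 0.0]
opening: 0.502
grasp_force: 0.0
```

```bash
python3 - <<'E'
from h import *
R=Rt(90,np.radians(-20.7))
row([.441,.3358,.066],R)
E
```

```text
[0.003, 0.005, -0.003] [-0.004, 0.003, -0.0] mm 2.0 deg 0.0
```

Request:
step_arm(
  steps=[
    [0, 0.005, 0, 0, 0, 0, 1],
    [0, 0.005, 0, 0, 0, 0, 1],
    [0, 0.005, 0, 0, 0, 0, 1],
    [0, 0.005, 0, 0, 0, 0, 1],
    [0, 0.005, -0.05, 0, 0, 0, 1],
    [0, 0.005, -0.12, 0, 0, 0, 1],
    [0, 0.005, -0.22, 0, 0, 0, 1],
    [0, 0.005, -0.35, 0, 0, 0, 1],
  ],
)

```text
time_s: 8.35
position: [0.4384, 0.3355, 0.1704]
tcp_rot: [[0.352, 0.936, -0.006], [0.936, -0.352, -0.002], [-0.004, -0.005, -1.0]]
force: [0.8, 0.9, -0.4]
opening: 0.222
grasp_force: 30.0
```

```bash
python3 - <<'E'
from h import *
s=read_state();print(s['opening']*87)
# target: pin origin 80 mm out from ear face, tip clear by 15
e=Rt(90)[:,0];hole=O+.157*yc+[0,0,.16]
print(hole)
R=Rt(90)
for out in (.095,.0):
    po=hole+out*yc; row(po+.045*yc+[0,0,.006],R)
E
```

```text
19.28865130676204
[0.65514664 0.02734017 0.16      ]
[-0.258, 0.911, 0.011] [-0.007, 0.005, -0.35] mm 284.0 deg 16.0
[-0.563, 0.997, 0.012] [-0.007, 0.005, -0.35] mm 344.0 deg 16.0
```

Pin gripped at 19.3 mm. I'll carry it to a standoff in line with the ear hole.

```bash
python3 - <<'E'
from h import *
hole=O+.157*yc+[0,0,.16];R=Rt(90)
row(hole+(.08+.044)*yc+[0,0,.005],R)
E
```

```text
[-0.31, 0.926, 0.014] [-0.007, 0.005, -0.35] mm 293.0 deg 16.0
```

Request:
step_arm(
  steps=[
    [-0.04, 0.12, 0.014, -0.007, 0.005, -0.06, 1],
    [-0.08, 0.24, 0.014, -0.007, 0.005, -0.12, 1],
    [-0.12, 0.36, 0.014, -0.007, 0.005, -0.18, 1],
    [-0.16, 0.48, 0.014, -0.007, 0.005, -0.24, 1],
    [-0.2, 0.6, 0.014, -0.007, 0.005, -0.3, 1],
    [-0.24, 0.71, 0.014, -0.007, 0.005, -0.35, 1],
    [-0.28, 0.83, 0.014, -0.007, 0.005, -0.35, 1],
    [-0.31, 0.926, 0.014, -0.007, 0.005, -0.35, 1],
  ],
)

```text
time_s: 9.02
position: [0.6692, 0.1494, 0.1667]
tcp_rot: [[0.085, 0.996, 0.006], [0.996, -0.085, 0.002], [0.002, 0.006, -1.0]]
force: [1.4, 0.1, -0.9]
opening: 0.229
grasp_force: 30.0
```

Request:
step_arm(
  steps=[
    [0, 0, 0, 0, 0, 0, 1],
    [0, 0, 0, 0, 0, 0, 1],
    [0, 0, 0, 0, 0, 0, 1],
  ],
)

```text
time_s: 9.27
position: [0.6662, 0.1517, 0.1658]
tcp_rot: [[0.085, 0.996, 0.002], [0.996, -0.085, 0.003], [0.003, 0.002, -1.0]]
force: [-0.4, -0.0, -1.1]
opening: 0.232
grasp_force: 30.0
```

```bash
python3 - <<'E'
from h import *
s=read_state();R=np.array(s['tcp_rot']);a=capture('scene')
hole=O+.157*yc+[0,0,.16]
row(hole+(.08+.044)*yc+[0,0,.005],Rt(90))
cv2.imwrite('pics/s2.png',a['image'][:,:,::-1])
org=s['position']-.044*R[:,0]+.005*R[:,2]; np.save('org.npy',org)
K=10;x0,y0=250,165
cr=cv2.resize(a['image'][y0:y0+60,x0:x0+80,::-1],None,fx=K,fy=K,interpolation=cv2.INTER_CUBIC)
cv2.imwrite('pics/s2z.png',cr)
for n,p in [('hole',hole),('ear top mid',hole+[0,0,.045]),('tip',org-.065*R[:,0]),('org',org),('end',org+.08*R[:,0]),('earL',hole+.022*xc),('earR',hole-.022*xc)]:
    print(n,((proj(a,p)-[x0,y0]+.5)*K-.5).round())
E
```

```text
[-0.005, -0.0, 0.003] [0.002, -0.004, 0.001] mm 2.0 deg 0.0
hole [388. 475.]
ear top mid [380. 376.]
tip [410. 502.]
org [509. 618.]
end [639. 771.]
earL [331. 500.]
earR [445. 451.]
```

View pics/s2z.png

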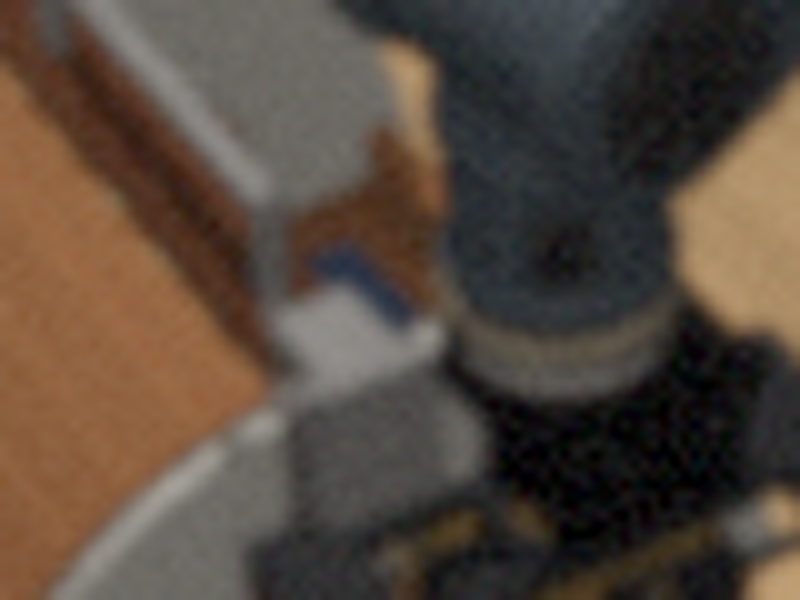

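The gripper hides the ear from the scene camera here: the dark ear and block start at about (290,410) in the crop. I'll lift over the cabinet and look down on the ear with the wrist camera instead.

Request:
step_arm(
  steps=[
    [0, 0, -0.1, 0, 0, 0, 1],
    [0, 0, -0.22, 0, 0, 0, 1],
    [0, 0, -0.34, 0, 0, 0, 1],
    [0, 0, -0.46, 0, 0, 0, 1],
    [0, 0, -0.55, 0, 0, 0, 1],
    [-0.1, 0, -0.55, 0, 0, 0, 1],
    [-0.2, 0, -0.55, 0, 0, 0, 1],
    [-0.3, 0, -0.55, 0, 0, 0, 1],
  ],
)

```text
time_s: 9.98
position: [0.6575, 0.0631, 0.3317]
tcp_rot: [[0.08, 0.997, 0.005], [0.997, -0.08, 0.002], [0.003, 0.004, -1.0]]
force: [-0.3, -1.2, -1.4]
opening: 0.223
grasp_force: 30.0
```

Request:
step_arm(
  steps=[
    [-0.1, 0, 0, 0, 0, 0, 1],
    [-0.2, 0, 0, 0, 0, 0, 1],
    [-0.28, 0, 0, 0, 0, 0, 1],
    [-0.28, 0, 0, 0, 0, 0, 1],
    [-0.28, 0, 0, 0, 0, 0, 1],
    [-0.28, 0, 0, 0, 0, 0, 1],
  ],
)

```text
time_s: 10.48
position: [0.6512, -0.0205, 0.3304]
tcp_rot: [[0.083, 0.997, 0.003], [0.997, -0.083, 0.003], [0.004, 0.003, -1.0]]
force: [-0.7, -0.6, -1.3]
opening: 0.227
grasp_force: 30.0
```

```bash
python3 - <<'E'
from h import *
s=read_state();R=np.array(s['tcp_rot']);c=capture('wrist');T=wristT(c,s);np.save('T2.npy',T);print(s['position'],s['opening'])
cv2.imwrite('pics/w4.png',c['image'][:,:,::-1])
hole=O+.157*yc
for n,p in [('eartop outer L',hole-.022*xc+[0,0,.205]),('eartop outer R',hole+.022*xc+[0,0,.205]),('inner L',hole-.008*yc-.022*xc+[0,0,.205]),('handle end',s['position']+.036*R[:,0]+.005*R[:,2]),('bar end',O+.085*yc+[0,0,.23]),('hole',hole+[0,0,.16])]:
    print(n,proj(c,p,T).round(1))
E
```

```text
[ 0.65120497 -0.02046331  0.33039129] 0.22687091478633017
eartop outer L [292.3 144.1]
eartop outer R [345.3 144.2]
inner L [292.5 153.8]
handle end [319.8 192. ]
bar end [318.7 236.4]
hole [318.6 140.2]
```

View pics/w4.png

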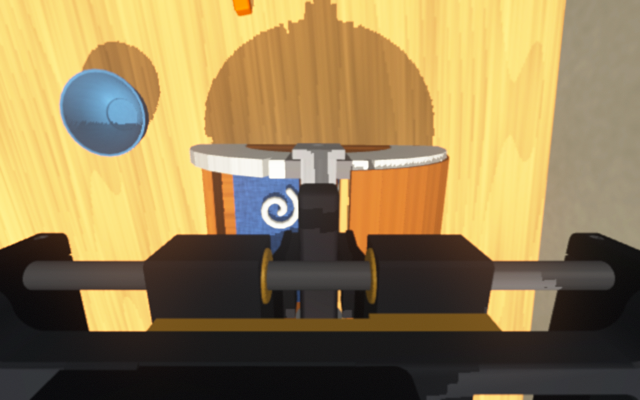

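The ear plate's top shows at columns ~292-345, row 144, which is where the model puts it. I'll measure its edges to sub-pixel and check the handle too.

```bash
python3 - <<'E'
from h import *
im=cv2.imread('pics/w4.png').astype(int)
for r in(145,147,150): print(r,[int(v) for v in im[r,284:354].mean(1)])
for r in(190,200,215,228): print(r,[int(v) for v in im[r,294:348].max(1)])
E
```

```text
145 [79, 78, 79, 78, 79, 79, 78, 78, 77, 78, 82, 89, 96, 96, 95, 95, 95, 95, 96, 95, 95, 95, 95, 95, 96, 95, 96, 97, 100, 104, 109, 110, 111, 111, 112, 110, 108, 106, 103, 98, 95, 94, 96, 96, 95, 95, 95, 96, 95, 96, 96, 95, 97, 96, 96, 97, 97, 93, 88, 86, 86, 86, 85, 84, 82, 83, 84, 85, 84, 83]
147 [82, 81, 82, 83, 82, 82, 82, 81, 82, 86, 92, 94, 95, 95, 94, 95, 95, 94, 94, 93, 94, 94, 94, 95, 95, 94, 96, 95, 96, 94, 95, 95, 94, 96, 95, 95, 95, 94, 94, 95, 94, 94, 96, 94, 93, 95, 94, 93, 94, 94, 93, 93, 94, 94, 94, 93, 92, 92, 88, 84, 81, 79, 80, 79, 81, 81, 80, 80, 82, 80]
150 [74, 73, 72, 71, 71, 71, 74, 100, 152, 192, 199, 198, 198, 198, 197, 197, 197, 197, 196, 196, 197, 195, 181, 150, 139, 138, 133, 122, 119, 119, 120, 119, 119, 120, 119, 119, 119, 118, 118, 117, 118, 117, 116, 115, 116, 114, 118, 143, 180, 189, 189, 189, 189, 189, 188, 188, 188, 188, 188, 185, 165, 109, 71, 68, 70, 69, 70, 68, 71, 69]
190 [110, 109, 121, 149, 152, 83, 47, 48, 50, 50, 50, 50, 49, 50, 49, 50, 49, 50, 50, 50, 49, 50, 49, 49, 50, 49, 48, 48, 50, 50, 49, 49, 50, 49, 50, 50, 50, 49, 50, 49, 50, 48, 52, 74, 113, 157, 222, 250, 253, 253, 253, 253, 253, 249]
200 [253, 253, 253, 234, 120, 49, 52, 57, 60, 61, 62, 62, 62, 63, 61, 62, 61, 62, 62, 61, 62, 61, 62, 61, 62, 61, 62, 61, 61, 62, 61, 62, 63, 61, 62, 62, 63, 63, 63, 61, 61, 59, 57, 52, 68, 150, 235, 252, 253, 253, 253, 252, 252, 252]
215 [249, 253, 254, 247, 144, 49, 43, 45, 46, 46, 47, 47, 47, 47, 47, 46, 47, 48, 46, 47, 46, 47, 48, 46, 48, 47, 47, 48, 46, 46, 48, 49, 47, 47, 47, 47, 47, 47, 48, 48, 48, 47, 46, 46, 82, 181, 247, 252, 253, 252, 252, 252, 247, 201]
228 [127, 131, 131, 119, 76, 44, 46, 45, 45, 45, 45, 45, 46, 45, 46, 46, 46, 45, 46, 46, 50, 54, 55, 56, 56, 52, 47, 42, 43, 45, 44, 44, 44, 44, 44, 44, 45, 45, 44, 44, 44, 44, 42, 48, 104, 202, 250, 253, 252, 252, 252, 253, 248, 191]
```

Ear centre is at column 318.3 against 318.8 predicted, and the handle is at 318.5 against 319.8, so both are about 0.4 mm off the same way. Back to the standoff.

```bash
python3 - <<'E'
from h import *
hole=O+.157*yc+[0,0,.16]
row(hole+(.08+.044)*yc+[0,0,.005],Rt(90))
E
```

```text
[0.57, -0.002, 0.553] [0.004, -0.004, 0.002] mm 238.0 deg 0.0
```

Request:
step_arm(
  steps=[
    [0.13, 0, 0, 0, 0, 0, 1],
    [0.26, 0, 0, 0, 0, 0, 1],
    [0.39, 0, 0, 0, 0, 0, 1],
    [0.5, 0, 0, 0, 0, 0, 1],
    [0.57, -0.002, 0, 0, 0, 0, 1],
    [0.57, -0.002, 0.1, 0, 0, 0, 1],
    [0.57, -0.002, 0.22, 0, 0, 0, 1],
    [0.57, -0.002, 0.32, 0, 0, 0, 1],
  ],
)

```text
time_s: 11.2
position: [0.6652, 0.1517, 0.2338]
tcp_rot: [[0.08, 0.997, 0.004], [0.997, -0.08, 0.003], [0.003, 0.004, -1.0]]
force: [0.7, -0.5, -2.0]
opening: 0.226
grasp_force: 30.0
```

Request:
step_arm(
  steps=[
    [0, 0, 0.1, 0, 0, 0, 1],
    [0, 0, 0.18, 0, 0, 0, 1],
    [0, 0, 0.23, 0, 0, 0, 1],
    [0, 0, 0.23, 0, 0, 0, 1],
    [0, 0, 0.23, 0, 0, 0, 1],
    [0, 0, 0.23, 0, 0, 0, 1],
  ],
)

```text
time_s: 11.7
position: [0.6672, 0.1498, 0.1672]
tcp_rot: [[0.083, 0.997, 0.006], [0.997, -0.083, 0.003], [0.003, 0.006, -1.0]]
force: [-0.3, 0.2, -1.5]
opening: 0.226
grasp_force: 30.0
```

```bash
python3 - <<'E'
from h import *
hole=O+.157*yc+[0,0,.16]
for o in (.08,.055,.04,0):row(hole+(o+.044)*yc+[0,0,.005],Rt(90))
print(read_state()['tcp_rot'].round(4))
E
```

```text
[0.003, -0.006, 0.007] [0.008, -0.004, 0.002] mm 3.0 deg 0.0
[-0.08, -0.006, 0.007] [0.008, -0.004, 0.002] mm 24.0 deg 0.0
[-0.13, -0.006, 0.007] [0.008, -0.004, 0.002] mm 39.0 deg 0.0
[-0.263, -0.006, 0.006] [0.008, -0.004, 0.002] mm 79.0 deg 0.0
[[ 0.083   0.9965  0.0064]
 [ 0.9965 -0.083   0.0026]
 [ 0.0031  0.0061 -1.    ]]
```

Request:
step_arm(
  steps=[
    [0, -0.006, 0.007, 0.008, -0.004, 0, 1],
    [-0.03, -0.006, 0.007, 0.008, -0.004, 0, 1],
    [-0.05, -0.006, 0.007, 0.008, -0.004, 0, 1],
    [-0.07, -0.006, 0.007, 0.008, -0.004, 0, 1],
    [-0.085, -0.006, 0.007, 0.008, -0.004, 0, 1],
    [-0.1, -0.006, 0.007, 0.008, -0.004, 0, 1],
    [-0.1, -0.006, 0.007, 0.008, -0.004, 0, 1],
  ],
)

```text
time_s: 12.28
position: [0.6641, 0.1291, 0.1662]
tcp_rot: [[0.089, 0.996, 0.005], [0.996, -0.089, 0.021], [0.022, 0.003, -1.0]]
force: [2.3, 27.5, 1.5]
opening: 0.23
grasp_force: 30.0
```

```bash
python3 - <<'E'
from h import *
hole=O+.157*yc+[0,0,.16]
for o in (.05,.03,0):row(hole+(o+.044)*yc+[0,0,.005],Rt(90))
s=read_state();print(s['force'],s['moment'])
E
```

```text
[-0.027, -0.001, 0.003] [0.004, -0.027, -0.005] mm 8.0 deg 1.0
[-0.094, -0.001, 0.002] [0.004, -0.027, -0.005] mm 28.0 deg 1.0
[-0.194, -0.0, -0.0] [0.004, -0.027, -0.005] mm 58.0 deg 1.0
[ 2.32498892 27.48692526  1.53422312] [ 4.47245792 -0.35393001  0.02993762]
```

Contact at 27 N with the tip about 7 mm in, so something is slightly off. I'll back off and use the last image to check how the track lines up with the ear.

Request:
step_arm(
  steps=[
    [0.04, 0, 0, 0, 0, 0, 1],
    [0.08, 0, 0, 0, 0, 0, 1],
    [0.1, 0, 0, 0, 0, 0, 1],
    [0.1, 0, 0, 0, 0, 0, 1],
    [0.1, 0, 0, 0, 0, 0, 1],
  ],
)

```text
time_s: 12.7
position: [0.6646, 0.1481, 0.1634]
tcp_rot: [[0.084, 0.996, -0.003], [0.996, -0.084, -0.001], [-0.001, -0.003, -1.0]]
force: [-0.4, 0.5, -1.2]
opening: 0.23
grasp_force: 30.0
```

```bash
python3 - <<'E'
from h import *
s=read_state();print(s['force'].round(1));hole=O+.157*yc+[0,0,.16]
row(hole+(.08+.044)*yc+[0,0,.005],Rt(90))
im=cv2.imread('pics/w4.png').astype(int);T=np.load('T2.npy');c=capture('wrist')
for yy in(.13,.146):
  u=np.array([proj(c,O+[0,0,.03]+yy*yc+.165*(np.cos(t)*xc+np.sin(t)*zc),T) for t in np.linspace(0,np.pi,181)])
  i,j=u[:,0].argmin(),u[:,0].argmax();print('track',yy,u[i],u[j],'top',u[90])
for yy in (.149,.157): print('ear strap',yy,[proj(c,O+yy*yc+k*xc+[0,0,.205],T).round(1) for k in(-.022,.022)])
for r in range(142,178,3):
    g=im[r].max(1)-im[r].min(1);lo=(g<45)&(im[r].max(1)>80);x=np.where(lo)[0];x=x[(x>170)&(x<470)];print(r,x.min() if len(x) else '',x.max() if len(x) else '')
# handle pixels: rows of handle end
print([int(v) for v in im[176:200,318].max(1)])
E
```

```text
[-0.4  0.5 -1.2]
[0.009, 0.003, -0.005] [-0.004, 0.002, 0.0] mm 3.0 deg 0.0
track 0.13 [191.19917542 158.37509545] [445.41254168 159.09687576] top [318.69006596 174.12562395]
track 0.146 [189.81792293 145.20629449] [446.85087325 145.6684658 ] top [318.73181114 155.97993017]
ear strap 0.149 [array([292.5, 153.8]), array([345. , 153.9])]
ear strap 0.157 [array([292.3, 144.1]), array([345.3, 144.2])]
142  
145 197 396
148 191 441
151 190 445
154 191 445
157 191 445
160 191 441
163 193 430
166 198 409
169 207 367
172 218 349
175 233 349
[132, 133, 133, 132, 132, 134, 124, 79, 50, 48, 49, 47, 48, 49, 50, 49, 52, 53, 55, 58, 61, 62, 62, 62]
```

Track and ear both match the model. The handle looks too narrow and too far from the camera in the wrist image, so the pin probably slipped down in the jaws when I lifted before the grip was firm. I'll measure it.

```bash
cat > pin.py <<'E'
from h import *
from scipy.optimize import least_squares
s=read_state();c=capture('wrist');im=c['image'].astype(int).max(2);t=c['T_tool_cam'];f,cx,cy,k=intr(c)
cv2.imwrite('pics/w_last.png',c['image'][:,:,::-1])
print('col',[int(v) for v in im[160:215,318]])
for r in range(178,236,4):
    q=im[r].astype(float);l=np.where(q[:318]>95)[0].max();rr=318+np.where(q[318:]>95)[0].min()
    sub=lambda a,b:a+(q[a]-95)/(q[a]-q[b])*(b-a)
    L,Rr=sub(l,l+1),sub(rr,rr-1);w=Rr-L
    dep=f*.02/w;v=np.array([0,(r-cy)/f,1])*dep;p=t[:3,:3]@v+t[:3,3]
    print(r,round(L,1),round(Rr,1),'w',round(w,1),'tool x,z of surface',p[[0,2]].round(4))
E
python3 pin.py
```

```text
col [170, 169, 169, 168, 169, 169, 169, 169, 168, 169, 168, 168, 168, 167, 167, 166, 166, 166, 166, 166, 167, 159, 115, 66, 48, 48, 46, 47, 47, 46, 47, 46, 47, 49, 50, 53, 54, 54, 55, 53, 53, 53, 53, 52, 52, 51, 49, 43, 40, 39, 40, 39, 38, 38, 38]
178 282.5 282.5 w 0.0 tool x,z of surface [nan nan]
182 298.0 298.0 w 0.0 tool x,z of surface [nan nan]
186 300.0 336.3 w 36.3 tool x,z of surface [0.0331 0.0309]
190 298.8 337.6 w 38.8 tool x,z of surface [0.0335 0.0196]
194 297.8 338.7 w 41.0 tool x,z of surface [0.0336 0.0108]
198 297.7 338.8 w 41.1 tool x,z of surface [0.0318 0.0098]
202 297.7 338.8 w 41.1 tool x,z of surface [0.0299 0.0094]
206 297.8 338.9 w 41.1 tool x,z of surface [0.0281 0.0088]
210 297.8 338.7 w 40.9 tool x,z of surface [0.026  0.0089]
214 297.8 338.7 w 40.9 tool x,z of surface [0.0241 0.0084]
218 298.0 338.7 w 40.7 tool x,z of surface [0.022  0.0086]
222 298.0 338.4 w 40.5 tool x,z of surface [0.0198 0.009 ]
226 297.9 338.4 w 40.4 tool x,z of surface [0.0178 0.0086]
230 298.2 338.4 w 40.2 tool x,z of surface [0.0155 0.0091]
234 283.2 353.5 w 70.3 tool x,z of surface [ 0.0381 -0.054 ]pin.py:10: RuntimeWarning: divide by zero encountered in scalar divide
  dep=f*.02/w;v=np.array([0,(r-cy)/f,1])*dep;p=t[:3,:3]@v+t[:3,3]
pin.py:10: RuntimeWarning: invalid value encountered in multiply
  dep=f*.02/w;v=np.array([0,(r-cy)/f,1])*dep;p=t[:3,:3]@v+t[:3,3]
```

The handle's top face lies at tool z 9 mm and is level, and its end is at tool x 33.5 mm. So the pin's axis is 19 mm ahead of the TCP (14 mm of slip) and its collar face is 46.5 mm towards the tip. I'll correct for both.

```bash
cat > ins.py <<'E'
from h import *
hole=O+.157*yc+[0,0,.16];s=read_state();R=np.array(s['tcp_rot'])
print('F',s['force'].round(1),'M',s['moment'].round(2))
org=s['position']-.0465*R[:,0]+.019*R[:,2];tip=org-.065*R[:,0]
print('origin x,y(out),z mm',[round(1000*float((org-hole)@v),1) for v in(xc,yc,zc)],'tip',[round(1000*float((tip-hole)@v),1) for v in(xc,yc,zc)])
for o in (.08,.055,.04,.02,0,-.005):print(o,end=' ');row(hole+(o+.0465)*yc+[0,0,.019],Rt(90))
E
python3 ins.py
```

```text
F [ 0.2  0.4 -0.5] M [-0.01  0.04 -0.01]
origin x,y(out),z mm [-0.8, 74.2, -15.6] tip [-0.9, 9.2, -15.5]
0.08 [0.019, 0.002, -0.052] [-0.004, 0.002, -0.001] mm 17.0 deg 0.0
0.055 [-0.064, 0.002, -0.052] [-0.004, 0.002, -0.001] mm 25.0 deg 0.0
0.04 [-0.114, 0.002, -0.052] [-0.004, 0.002, -0.001] mm 38.0 deg 0.0
0.02 [-0.181, 0.002, -0.052] [-0.004, 0.002, -0.001] mm 56.0 deg 0.0
0 [-0.247, 0.002, -0.052] [-0.004, 0.002, -0.001] mm 76.0 deg 0.0
-0.005 [-0.264, 0.002, -0.052] [-0.004, 0.002, -0.001] mm 81.0 deg 0.0
```

Request:
step_arm(
  steps=[
    [0.019, 0.005, -0.03, 0, 0, 0, 1],
    [0.019, 0.005, -0.052, 0, 0, 0, 1],
    [0.019, 0.005, -0.052, 0, 0, 0, 1],
    [0, 0.005, -0.052, 0, 0, 0, 1],
    [-0.03, 0.005, -0.052, 0, 0, 0, 1],
    [-0.06, 0.005, -0.052, 0, 0, 0, 1],
    [-0.08, 0.005, -0.052, 0, 0, 0, 1],
    [-0.08, 0.005, -0.052, 0, 0, 0, 1],
  ],
)

```text
time_s: 13.47
position: [0.6636, 0.123, 0.1784]
tcp_rot: [[0.087, 0.996, -0.004], [0.996, -0.087, -0.0], [-0.001, -0.004, -1.0]]
force: [0.4, -0.4, -4.2]
opening: 0.227
grasp_force: 30.0
```

```bash
python3 ins.py
```

```text
F [ 0.4 -0.4 -4.2] M [0.14 0.02 0.07]
origin x,y(out),z mm [0.2, 49.5, -0.6] tip [0.1, -15.5, -0.6]
0.08 [0.102, -0.002, -0.002] [-0.006, 0.001, -0.003] mm 30.0 deg 0.0
0.055 [0.018, -0.001, -0.002] [-0.006, 0.001, -0.003] mm 6.0 deg 0.0
0.04 [-0.032, -0.001, -0.002] [-0.006, 0.001, -0.003] mm 10.0 deg 0.0
0.02 [-0.098, -0.001, -0.002] [-0.006, 0.001, -0.003] mm 30.0 deg 0.0
0 [-0.165, -0.001, -0.002] [-0.006, 0.001, -0.003] mm 50.0 deg 0.0
-0.005 [-0.182, -0.001, -0.002] [-0.006, 0.001, -0.003] mm 55.0 deg 0.0
```

It entered freely. Pushing on, about half a millimetre lower.

Request:
step_arm(
  steps=[
    [-0.02, 0, 0.002, 0, 0, 0, 1],
    [-0.04, 0, 0.002, 0, 0, 0, 1],
    [-0.06, 0, 0.002, 0, 0, 0, 1],
    [-0.08, 0, 0.002, 0, 0, 0, 1],
    [-0.1, 0, 0.002, 0, 0, 0, 1],
    [-0.12, 0, 0.002, 0, 0, 0, 1],
    [-0.13, 0, 0.002, 0, 0, 0, 1],
    [-0.13, 0, 0.002, 0, 0, 0, 1],
  ],
)

```text
time_s: 14.13
position: [0.6605, 0.0848, 0.1783]
tcp_rot: [[0.085, 0.996, -0.004], [0.996, -0.085, -0.001], [-0.001, -0.004, -1.0]]
force: [0.1, 0.3, -5.9]
opening: 0.23
grasp_force: 30.0
```

```bash
python3 ins.py
```

```text
F [ 0.1  0.3 -5.9] M [0.4  0.03 0.  ]
origin x,y(out),z mm [0.4, 11.2, -0.7] tip [0.3, -53.8, -0.6]
0.08 [0.229, -0.002, -0.003] [-0.005, 0.002, -0.001] mm 69.0 deg 0.0
0.055 [0.146, -0.002, -0.003] [-0.005, 0.002, -0.001] mm 44.0 deg 0.0
0.04 [0.096, -0.002, -0.003] [-0.005, 0.002, -0.001] mm 29.0 deg 0.0
0.02 [0.029, -0.002, -0.002] [-0.005, 0.002, -0.001] mm 9.0 deg 0.0
0 [-0.037, -0.002, -0.002] [-0.005, 0.002, -0.001] mm 11.0 deg 0.0
-0.005 [-0.054, -0.002, -0.002] [-0.005, 0.002, -0.001] mm 16.0 deg 0.0
```

Request:
step_arm(
  steps=[
    [-0.015, 0, 0.003, 0, 0, 0, 1],
    [-0.03, 0, 0.003, 0, 0, 0, 1],
    [-0.04, 0, 0.003, 0, 0, 0, 1],
    [-0.05, 0, 0.003, 0, 0, 0, 1],
    [-0.056, 0, 0.003, 0, 0, 0, 1],
    [-0.056, 0, 0.003, 0, 0, 0, 1],
  ],
)

```text
time_s: 14.63
position: [0.6593, 0.0686, 0.1776]
tcp_rot: [[0.085, 0.996, -0.003], [0.996, -0.085, -0.001], [-0.001, -0.003, -1.0]]
force: [-0.5, 1.4, -4.8]
opening: 0.227
grasp_force: 30.0
```

```bash
python3 ins.py
```

```text
F [-0.5  1.4 -4.8] M [ 0.41  0.11 -0.  ]
origin x,y(out),z mm [0.5, -5.0, -1.3] tip [0.5, -70.0, -1.3]
0.08 [0.283, -0.002, -0.005] [-0.004, 0.001, -0.0] mm 85.0 deg 0.0
0.055 [0.2, -0.002, -0.005] [-0.004, 0.001, -0.0] mm 60.0 deg 0.0
0.04 [0.15, -0.002, -0.005] [-0.004, 0.001, -0.0] mm 45.0 deg 0.0
0.02 [0.083, -0.002, -0.005] [-0.004, 0.001, -0.0] mm 25.0 deg 0.0
0 [0.017, -0.002, -0.005] [-0.004, 0.001, -0.0] mm 5.0 deg 0.0
-0.005 [0.0, -0.002, -0.005] [-0.004, 0.001, -0.0] mm 2.0 deg 0.0
```

Request:
step_arm(
  steps=[
    [-0.008, 0, 0, 0, 0, 0, 1],
    [-0.016, 0, 0, 0, 0, 0, 1],
    [-0.022, 0, 0, 0, 0, 0, 1],
    [-0.022, 0, 0, 0, 0, 0, 1],
  ],
)

```text
time_s: 14.97
position: [0.6591, 0.0657, 0.1778]
tcp_rot: [[0.085, 0.996, -0.002], [0.996, -0.085, 0.006], [0.006, -0.002, -1.0]]
force: [0.2, 10.8, -6.0]
opening: 0.229
grasp_force: 30.0
```

```bash
python3 ins.py|head -2
```

```text
F [ 0.2 10.8 -6. ] M [ 1.9  -0.09 -0.03]
origin x,y(out),z mm [0.6, -7.8, -1.5] tip [0.5, -72.8, -1.9]
```

Request:
step_arm(
  steps=[
    [-0.01, 0, 0, 0, 0, 0, 1],
    [-0.015, 0, 0, 0, 0, 0, 1],
    [-0.015, 0, 0, 0, 0, 0, 1],
  ],
)

```text
time_s: 15.22
position: [0.659, 0.0655, 0.178]
tcp_rot: [[0.086, 0.996, -0.0], [0.996, -0.086, 0.013], [0.013, -0.001, -1.0]]
force: [2.2, 19.7, -5.0]
opening: 0.232
grasp_force: 30.0
```

```bash
python3 ins.py|head -2; python3 pin.py 2>/dev/null | sed -n '4,9p'
```

```text
F [ 2.2 19.7 -5. ] M [ 3.47 -0.34 -0.  ]
origin x,y(out),z mm [0.6, -7.9, -1.6] tip [0.5, -72.9, -2.5]
186 300.2 336.5 w 36.3 tool x,z of surface [0.0331 0.031 ]
190 298.9 337.7 w 38.8 tool x,z of surface [0.0335 0.0195]
194 297.9 338.7 w 40.8 tool x,z of surface [0.0334 0.0115]
198 297.9 338.8 w 40.9 tool x,z of surface [0.0316 0.0106]
202 297.9 338.7 w 40.8 tool x,z of surface [0.0297 0.0103]
206 297.9 338.7 w 40.8 tool x,z of surface [0.0278 0.0098]
```

The collar is hard against the ear: 20 N with no further travel and no slip. I'll relax the push, release and retreat.

Request:
step_arm(
  steps=[
    [0.01, 0, 0, 0, 0, 0, 1],
    [0.014, 0, 0, 0, 0, 0, 1],
    [0.014, 0, 0, 0, 0, 0, 0],
    [0.014, 0, 0, 0, 0, 0, 0],
    [0.014, 0, 0, 0, 0, 0, 0],
    [0.014, 0, 0, 0, 0, 0, 0],
    [0.014, 0, -0.06, 0, 0, 0, 0],
    [0.014, 0, -0.15, 0, 0, 0, 0],
  ],
)

```text
time_s: 15.93
position: [0.6572, 0.0612, 0.2206]
tcp_rot: [[0.085, 0.996, -0.009], [0.996, -0.085, -0.001], [-0.002, -0.009, -1.0]]
force: [1.5, 0.5, -0.2]
opening: 0.491
grasp_force: 0.0
```

Request:
step_arm(
  steps=[
    [0, 0, -0.12, 0, 0, 0, 0],
    [0, 0, -0.25, 0, 0, 0, 0],
    [0.13, 0, -0.3, 0, 0, 0, 0],
    [0.26, 0, -0.3, 0, 0, 0, 0],
    [0.26, -0.1, -0.3, 0, 0, 0, 0],
    [0.26, -0.3, -0.3, 0, 0, 0, 0],
    [0.26, -0.4, -0.3, 0, 0, 0, 0],
    [0.26, -0.5, -0.3, 0, 0, 0, 0],
  ],
)

```text
time_s: 16.6
position: [0.5141, 0.1523, 0.3132]
tcp_rot: [[0.085, 0.996, -0.003], [0.996, -0.085, -0.001], [-0.001, -0.003, -1.0]]
force: [1.0, 0.1, 0.7]
opening: 0.499
grasp_force: 0.0
```

```bash
python3 - <<'E'
from h import *
s=read_state();print(s['position'],s['force'].round(1))
a=capture('scene');b=capture('side')
for n,c in(('scene',a),('side',b)): cv2.imwrite(f'pics/{n}_end.png',c['image'][:,:,::-1])
im=a['image'].astype(int)
E0=O+(.149)*yc+[0,0,.16]   # seated pin origin, y from contact
print('pred end',proj(a,E0+.08*yc),'collar',proj(a,E0))
x0,y0=270,195
m=im[y0:y0+50,x0:x0+60].max(2)<70
n,l,st,ce=cv2.connectedComponentsWithStats(m.astype(np.uint8))
for i in range(1,n):
    if st[i,4]>15: print(st[i]+[x0,y0,0,0,0],ce[i]+[x0,y0])
# bar in place and bystanders unchanged
for n,c in(('scene',a),('side',b)):
    d=np.abs(cv2.imread(f'pics/{n}0.png').astype(int)[:,:,::-1]-c['image']).max(2)
    for nm,(u,v,w,h) in ({'bowl':(340,200,36,26),'vase':(338,288,36,50)} if n=='scene' else {'bowl':(258,188,40,32),'vase':(345,103,30,45),'hammer':(225,322,110,78)}).items(): print(n,nm,np.mean(d[v:v+h,u:u+w]>40))
E
```

```text
[0.51414215 0.15227459 0.31321343] [1.  0.1 0.7]
pred end [299.22070185 224.82889677] collar [287.18302048 210.69026409]
[279 207   4  13  25] [280.12 213.08]
[286 211  17  20 179] [294.05586592 220.55865922]
scene bowl 0.0
scene vase 0.010555555555555556
side bowl 0.0
side vase 0.0022222222222222222
side hammer 0.0
```

The handle shows at centroid (294,221) against (294,218) predicted for the pin home. The vase, bowl and hammer are unchanged and the arm is clear, so I'm handing in.

```bash
python3 -c "
from rig import *
print(hand_in())"
```

```text
the job is handed in; nothing more can be done
None
```

The shutter is raised and resting open, the lock pin is home through the ear and track with its collar against the ear, and both are released; the hammer, vase and bowl were not moved, and the job is handed in at about 17 s.

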